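Slide the steel blank out over the filings tray

TASK

Push the flat steel blank along the wooden ledge, without lifting or picking it up, until about a third of its length overhangs the end of the ledge where the filings tray stands, so that its edge can be filed. Its long side must finish flat against the dark strip along the back of the ledge. Leave the tray, the bur stand, the jar and the file where they are.

Things in the scene. Friction and masses are not known exactly. Their poses are not given: they have to be found in the camera images.
- blank: Loose flat bright steel plate lying on the ledge: 70 mm along its x, 120 mm along its y (its length), 6 mm thick, about 0.4 kg. Origin at the centre of its underside, z up. Its long direction starts within 0.25 rad of the ledge's, 10 to 50 mm clear of the back strip; it slides on the wood with ordinary friction.
- ledge: Fixed ledge of pale wood, 150 mm along x, 300 mm along y, top face 60 mm above the bench. Origin: centre of its underside. x points away from the robot, y to its left, turned up to 0.35 rad. Both ends (y = +-150 mm) and the front are open. A blank lying against the back strip has its centre at x = 25 mm.
- ledge_strip (a point): Point on the ledge's dark wooden back strip: middle of the lower edge of its front face, 60 mm from the ledge's centre towards its far side, at the level of the top face. The strip runs straight along the whole 300 mm of the far edge, is 15 mm wide and stands 12 mm above the top face.
- tray: Low open dark steel filings tray on the bench just beyond one end of the ledge: 120 mm x 100 mm, 22 mm high, walls 3 mm. Origin at the centre of its underside. Its end is the one the blank must overhang: left (+y of the ledge) or right (-y). Leave it in place.
- burstand: Dark wooden block 85 mm x 85 mm, 35 mm high, with small steel burs standing in it up to 67 mm above the bench, beyond the ledge's other end. Origin at the centre of its underside. Leave it in place.
- jar: Small amber glass jar with steel lid, 56 mm across, 75 mm high, on the bench behind the ledge. Origin at the centre of its underside. Leave it in place.
- file: Flat file with a pale wooden handle, lying on the bench in front of the ledge, at most 22 mm high, 220 mm long along its y, origin on the bench 10 mm from the middle of its length. Leave it in place.
Mind the look-alikes: they are no part of the job. Of the things shaped like the blank, the steel one is meant. There is more than one size of the tray; the job needs the smaller.

How it is judged:
At the end, for the whole second after the job is handed in: The blank lies flat and at rest on the ledge, overhanging the end on the tray's side by 28 to 52 mm (a third is 40 mm), its long side against the back strip (centre within 5 mm of touching, turned less than 0.08 rad from the ledge); the bystanders stand where they were (((y of tray in the frame of ledge above 0 m and y of blank in the frame of ledge between 0.118 and 0.142 m) or (y of tray in the frame of ledge below 0 m and y of blank in the frame of ledge between -0.142 and -0.118 m)) and x of blank in the frame of ledge above 0.02 m and angle between the y axis of blank and the y axis of ledge, either way round below 0.08 rad and z of blank in the frame of ledge between 0.057 and 0.063 m and angle between blank's own z axis and vertical below 0.04 rad and linear speed of blank below 0.01 m/s and distance of each of tray, burstand, jar, file from where it was at the start of the episode below 0.012 m).
It fails at once if the blank is lifted more than 6 mm off the ledge (z of blank in the frame of ledge above 0.066 m).
It fails at once if the blank is tipped or falls off the ledge (angle between blank's own z axis and vertical above 0.15 rad or z of blank in the frame of ledge below 0.05 m).
It fails at once if the tray, bur stand, jar or file is moved more than 12 mm (distance of any of tray, burstand, jar, file from where it was at the start of the episode above 0.012 m).
It also fails if it takes over 58 s, if anything falls off the work surface, if the arm or the gripper's body presses on something with over 40 N, if the wrist force passes 120 N, or if a joint passes its speed limit or range.

ROBOT

A 6-joint arm with a two-finger parallel gripper is mounted at the origin on the work surface. World frame = base frame: x ahead of the robot, y to its left, z up, the work surface at z = 0. Lengths are in m, angles in rad, forces in N, time in s.
With the tool pointing down it reaches from about 0.375 to 0.975 m from the base axis. Payload 3.8 kg.
Tool frame: the origin (TCP) lies at the very end of the fingers, on their centre line; the grasp point (between the pads) lies bot.grasp_offset behind it (bot.grasp_offset is the distance from the TCP to the grasp point, in m); y points along the fingers, x is the direction in which the jaws open and shut, and the axes are right-handed (so a half turn about y gives the same grasp; the last joint's range is limited). The gripper opens to 85 mm and grips with 20 to 120 N. Pads are 22 mm wide; open, the fingers measure 114 mm over their backs; the gripper's body (76 mm by 85 mm) begins 54 mm behind the grasp point. The pads swing forward as they close: fully open they stand 13 mm farther back than shut.
Start: joints at [-1.282, 0.264, 1.604, -0, 1.274, -0.037], TCP at [0.216, -0.639, 0.231] pointing down, gripper open.
Joint ranges: [-2.63, 2.63], [-0.94, 2.18], [0.31, 2.57], [-1.31, 4.45], [0, 2.66], [-2.55, 2.55]. Speed limits (rad/s): [2.57, 2.57, 3.14, 3.14, 3.14, 3.14].

INTERFACE

Orientations are given as a rotation vector (axis times angle).
In Python, from workcell import sensors, read_camera, job, bot gives the robot as it stands.
- The arm moves only by the tool arm_command, never from a script. Its argument "deltas" is a list of rows, each a list of 4 numbers: the shift along the tool's x, y, z in m, then the turn about the tool's y in rad. A call has 1 to 20 rows; each row shifts and turns the commanded pose from where the row before left it, along the tool's axes as they then stand; what a row does not reach is not made up. A row lasts 1/8 s, in which the tool goes at most 62.5 mm and 10.7 degrees, less where a joint would pass 70% of its speed; a pose out of reach is approached as far as the arm can. A call is refused whole if a number of a shift passes 0.0625 or a number of a turn 0.188, either way. A call with a gripper value outside its range is refused whole. "fingers" is the finger opening in m, from 0 to 0.0854, set as the call begins (left out, the last holds). The fingers move at their own pace and stop on an object; "newtons" is the grip in N (left out, the last holds). Time passes only in rows, so rows that do not move let the fingers close. It gives the time, the measured TCP pose, the force and the opening at its end, in the units of the state.
- sensors.read_state(): the state, without advancing time (a new reading comes with each control period).
- read_camera(name): name is "side" or "top" or "wrist"; returns a dict with "color" (400x640x3 uint8, red, green, blue), "vfov" (degrees; the focal length in pixels is half the picture's height over the tangent of half this angle, whatever the lens; pixels are square), "cx", "cy" (the principal point, pixels), "dist_coeffs" ([k1, k2, p1, p2, k3] as OpenCV has them; the pictures are not rectified), "R" (3x3) and "t" (3): a world point X has camera coordinates R X + t; the wrist camera has in their place "T_tool_cam" (4x4, takes a point from camera to tool coordinates, whose origin is the TCP and whose axes are the tool frame's). Camera axes: x right, y down, z forward; pixel columns grow to the right and rows downward; lengths in m; the calibration is good to about 2 mm. A picture is of the moment at which its call begins: read the wrist's pose just before it. There is no depth.
- job.finish_job(): hands the job in, once; it reports no verdict.
The state is a dict: "time": time; "q": joint angles; "joint_vel": joint speeds; "joint_torque": joint torques, N m; "tool_pos": TCP position; "tcp_rot": TCP orientation; "wrist_force": force on the tool from outside, world axes, zero at the start; "torque": the same for the moment, N m; "width": opening from 0.0 (shut) to 1.0 (fully open).
Only numpy, scipy, OpenCV 4.12 (cv2) and the standard library are available. Lean on these libraries where they do the work, as an engineer would, in place of code of your own. Each camera call takes 0.05 s, during which the arm holds its last target.

## Working session

There is one attempt and no reset: what is moved stays moved. The work goes in short steps, Python scripts to look and compute and a tool call to move; the robot and the scene stay as the last step left them, time stands still between calls to the robot, and variables do not carry over. Pictures are saved under pics/ and viewed, and the job is handed in when it is done.

Besides the shell and the picture viewer there is one more tool, called after "Call:" as name(argument=value, ...) on one line, values as JSON. arm_command: Moves the arm, as the interface text tells. Its arguments: {"type":"object","properties":{"deltas":{"type":"array"},"fingers":{"type":"number"},"newtons":{"type":"number"}},"required":["deltas"]}

```bash
mkdir -p pics; ls; python3 - <<'E'
from workcell import sensors, read_camera, job, bot
import cv2
s=sensors.read_state()
print(s['time'],s['tool_pos'],s['tcp_rot'],s['width'],bot.grasp_offset)
for n in ['top','side']:
    c=read_camera(n); cv2.imwrite(f'pics/{n}0.png',c['color'][:,:,::-1])
    print(n,c['vfov'],c['cx'],c['cy'],c['dist_coeffs'],c['R'],c['t'])
E
```

```text
pics
0.0 [ 0.21583689 -0.63878152  0.22995302] [-1.34448263  0.96722499 -0.96428051] 1.0012489779328908 0.0187
top 57.498644060633886 319.90627715609367 198.7406584439938 [-0.00727559  0.          0.          0.          0.        ] [[ 0.00922762 -0.99966562 -0.02415588]
 [-0.99531641 -0.00685741 -0.09642731]
 [ 0.09622942  0.02493254 -0.99504687]] [0.11805782 0.59772118 0.90514542]
side 53.66607557774855 327.1502787734354 197.94266268925293 [-0.08049179  0.          0.          0.          0.        ] [[-0.99143315 -0.12814368 -0.02528843]
 [-0.04874878  0.54264603 -0.83854567]
 [ 0.121177   -0.83012919 -0.54424412]] [0.62387845 0.03011372 1.08498786]
```

View pics/top0.png

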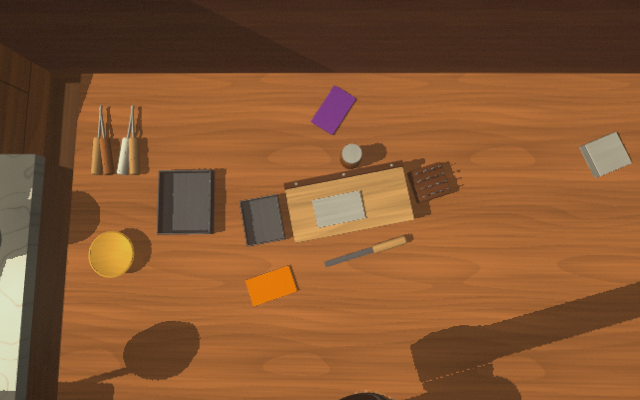

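View pics/side0.png

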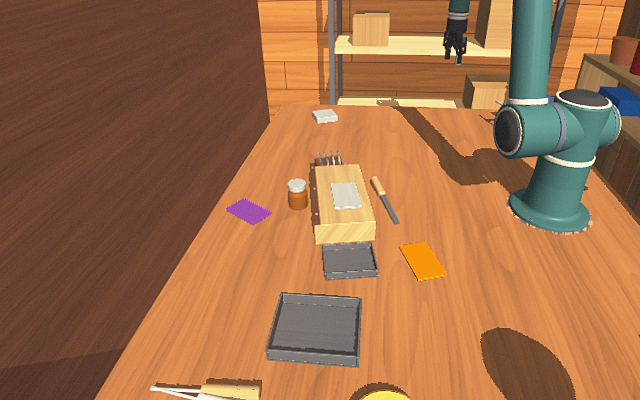

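The top picture shows the ledge at about (350,204), with the bright steel blank on it at (339,209). Other things shaped like the blank are the purple plate (334,110), the orange plate (271,285) and a grey block at (605,154). Only the one on the ledge is a bright steel plate. The small tray (263,220) adjoins the ledge's left end and the larger tray (186,202) stands farther off, so the target end is +y. I'll measure these and crop to confirm.

```bash
cat > h.py <<'E'
import numpy as np, cv2
from workcell import sensors, read_camera
def K(c):
    h=c['color'].shape[0]; f=h/2/np.tan(np.radians(c['vfov'])/2)
    return np.array([[f,0,c['cx']],[0,f,c['cy']],[0,0,1.]])
def ray(c,px,z):
    p=cv2.undistortPoints(np.array(px,float).reshape(-1,1,2),K(c),np.array(c['dist_coeffs'])).reshape(-1,2)
    R=np.array(c['R']);t=np.array(c['t']);o=-R.T@t
    d=np.c_[p,np.ones(len(p))]@R
    return o+d*((z-o[2])/d[:,2])[:,None]
def proj(c,X):
    r,_=cv2.Rodrigues(np.array(c['R'])); return cv2.projectPoints(np.array(X,float).reshape(-1,1,3),r,np.array(c['t']),K(c),np.array(c['dist_coeffs']))[0].reshape(-1,2)
def blobs(m,amin):
    n,l,s,ce=cv2.connectedComponentsWithStats(m.astype(np.uint8))
    return [(l==i,s[i],ce[i]) for i in range(1,n) if s[i,4]>amin]
E
python3 - <<'E'
from h import *
for n,(x0,y0,x1,y1) in {'top':(230,130,470,280),'side':(270,130,450,290)}.items():
    c=read_camera(n); im=c['color'][y0:y1,x0:x1]
    cv2.imwrite(f'pics/{n}_crop.png',cv2.resize(im,None,fx=3.3,fy=3.3,interpolation=cv2.INTER_CUBIC)[:,:,::-1])
    hsv=cv2.cvtColor(c['color'],cv2.COLOR_RGB2HSV)
    for p in ([(340,209),(300,220),(390,190),(263,220),(435,180)] if n=='top' else [(345,195),(330,220),(345,232),(350,260)]): print(n,p,c['color'][p[1],p[0]],hsv[p[1],p[0]])
E
```

```text
top (340, 209) [179 170 148] [ 21  44 179]
top (300, 220) [193 144  83] [ 17 145 193]
top (390, 190) [191 144  84] [ 17 143 191]
top (263, 220) [101  94  85] [ 17  40 101]
top (435, 180) [105  65  40] [ 12 158 105]
side (345, 195) [221 214 194] [ 22  31 221]
side (330, 220) [239 198 125] [ 19 122 239]
side (345, 232) [244 213 134] [ 22 115 244]
side (350, 260) [125 121 117] [ 15  16 125]
```

View pics/top_crop.png

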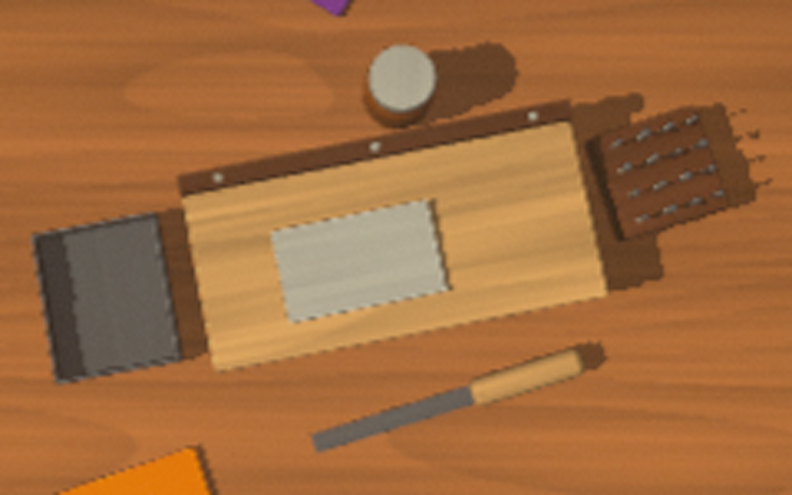

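View pics/side_crop.png

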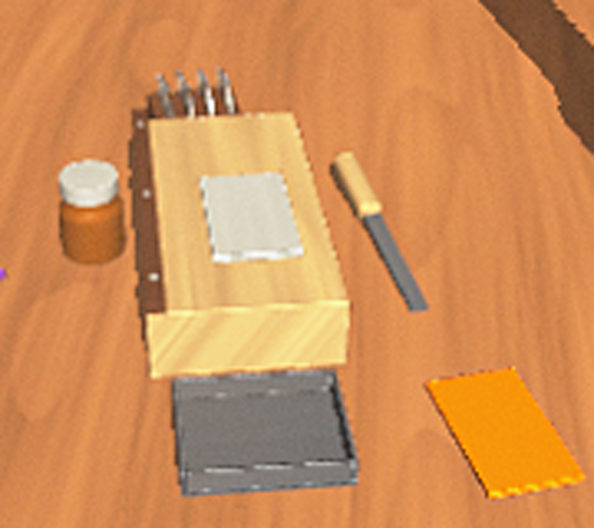

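The crops confirm the blank on the ledge, the small tray at the left end (top crop about (110,300)) and the bur stand at the right. Next I'll measure the corners.

```bash
cat >> h.py <<'E'
def rect(c,m,z):
    cs,_=cv2.findContours(m.astype(np.uint8),cv2.RETR_EXTERNAL,cv2.CHAIN_APPROX_NONE)
    k=max(cs,key=cv2.contourArea); P=ray(c,k.reshape(-1,2),z)[:,:2].astype(np.float32)
    (cx,cy),(w,h),_=r=cv2.minAreaRect(P*1000); B=cv2.boxPoints(r)/1000
    e=[B[1]-B[0],B[2]-B[1]]; e=max(e,key=np.linalg.norm); e=e*np.sign(e[1])
    return np.array([cx,cy])/1000,sorted([w,h]),np.arctan2(-e[0],e[1])  # yaw of long (y) axis
def masks(c,box):
    hsv=cv2.cvtColor(c['color'],cv2.COLOR_RGB2HSV).astype(int); H,S,V=hsv[...,0],hsv[...,1],hsv[...,2]
    x0,y0,x1,y1=box; b=np.zeros(H.shape,bool); b[y0:y1,x0:x1]=1
    st=b&(S<85)&(V>130); wd=b&(H>=15)&(S>85)&(S<165)&(V>150)
    big=lambda m:max(blobs(m,50),key=lambda q:q[1][4])[0]
    return big(st),big(wd|st)
E
python3 - <<'E'
from h import *
for n,box in {'top':(280,165,420,245),'side':(305,160,378,245)}.items():
    c=read_camera(n)
    st,wd=masks(c,box)
    st=masks(c,box)[0]
    print(n,'blank',rect(c,st,.066),st.sum()); print('ledge',rect(c,wd,.06),wd.sum())
    v=c['color'].copy(); v[wd]=v[wd]//2+[0,100,0]; v[st]=[255,0,0]
    cv2.imwrite(f'pics/m_{n}.png',cv2.resize(v[130:290,230:470],None,fx=3,fy=3)[:,:,::-1])
c=read_camera('top')
# hand-read top corners from the crop (scale 3.3, offset 230,130): TL, TR, BR, BL of wood
f=lambda L:np.array(L)/3.3+[230,130]
P=ray(c,f([(183,197),(573,123),(606,296),(215,370)]),.06);print('ledge corners',P.round(4))
P=ray(c,f([(270,231),(433,200),(450,291),(292,322)]),.066);print('blank corners',P.round(4))
print('file',ray(c,f([(315,442),(475,394),(582,360)]),.01).round(3))
print('tray',ray(c,f([(35,235),(158,213),(185,357),(60,382)]),.022).round(3))
print('burs',ray(c,f([(590,140),(700,112),(735,205),(625,240)]),.035).round(3))
print('jar',ray(c,f([(402,77)]),.075).round(3))
E
```

```text
top blank (array([0.56921429, 0.07652486]), [69.63762664794922, 120.32917785644531], np.float32(0.21089025)) 1376
ledge (array([0.58063245, 0.05073106]), [135.2262420654297, 299.7513427734375], np.float32(0.19888279)) 6504
side blank (array([0.56935199, 0.08178178]), [70.96937561035156, 129.95291137695312], np.float32(0.21084596)) 704
ledge (array([0.57771667, 0.0746335 ]), [148.00709533691406, 410.9291076660156], np.float32(0.14641736)) 4180
ledge corners [[ 0.616   0.2084  0.06  ]
 [ 0.6741 -0.0859  0.06  ]
 [ 0.5438 -0.1086  0.06  ]
 [ 0.4862  0.1821  0.06  ]]
blank corners [[0.59   0.1419 0.066 ]
 [0.6142 0.0203 0.066 ]
 [0.5463 0.0078 0.066 ]
 [0.5223 0.1248 0.066 ]]
file [[ 0.43   0.108  0.01 ]
 [ 0.468 -0.017  0.01 ]
 [ 0.496 -0.101  0.01 ]]
tray [[0.59  0.329 0.022]
 [0.608 0.232 0.022]
 [0.495 0.209 0.022]
 [0.475 0.306 0.022]]
burs [[ 0.665 -0.104  0.035]
 [ 0.688 -0.189  0.035]
 [ 0.615 -0.214  0.035]
 [ 0.588 -0.13   0.035]]
jar [[0.706 0.044 0.075]]
```

View pics/m_top.png

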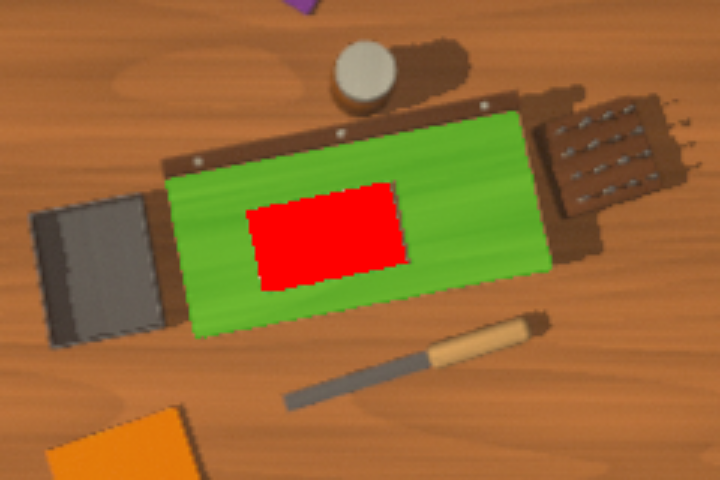

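View pics/m_side.png

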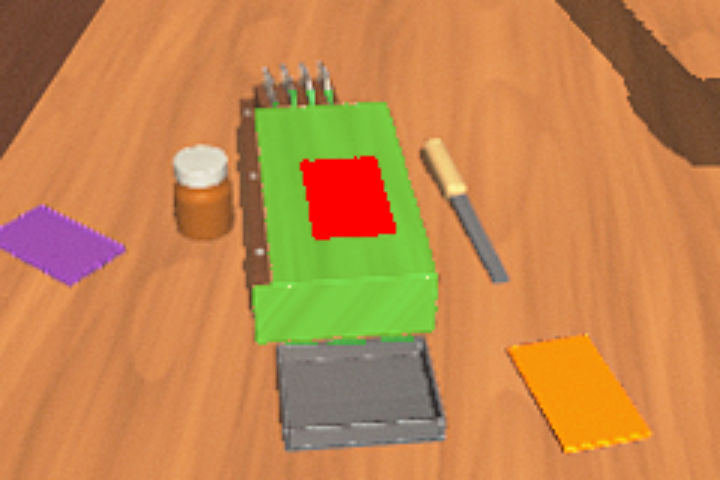

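The top-view sizes check out: blank 69.6×120.3 mm, visible ledge 135.2×299.8 mm. The tray and file sizes and the tray side (+y) are consistent too. My plan is to push the end of the blank along +y with two half-open fingers, then push its long side square into the strip with two wide fingers.

```bash
cat >> h.py <<'E'
YAW=0.199; C=np.array([.5806,.0507])+.0075*np.array([np.cos(YAW),np.sin(YAW)])
RL=np.array([[np.cos(YAW),-np.sin(YAW)],[np.sin(YAW),np.cos(YAW)]])
L2W=lambda p:C+RL@np.array(p); W2L=lambda p:RL.T@(np.array(p)-C)
def plan(lx,ly,z,jaw):   # jaw: 'x' or 'y' ledge axis (or None keep)
    s=sensors.read_state(); R=cv2.Rodrigues(np.array(s['tcp_rot']))[0]; p=np.array(s['tool_pos'])
    print('tool axes in world x',R[:,0].round(3),'y',R[:,1].round(3),'z',R[:,2].round(3)); print('ledge pos',W2L(p[:2]).round(4),p[2].round(4),'t',s['time'],'q',np.round(s['q'],2),'F',np.round(s['wrist_force'],1))
    d=np.r_[RL[:,0] if jaw=='x' else RL[:,1],0]
    a=np.arctan2(np.cross(R[:,0],d)@R[:,1],R[:,0]@d); 
    print('turn about tool y:',[round(float(k),3) for k in (a,(a+2*np.pi)%(2*np.pi)-np.pi)])
    D=np.r_[L2W([lx,ly]),z]-p; print('shift in present tool axes',(R.T@D).round(4))
E
python3 -c "
from h import *
st,_=masks(c:=read_camera('top'),(280,165,420,245)); b,_,a=rect(c,st,.066); print('blank in ledge',W2L(b),a-YAW)
plan(-.0136,-.06,.12,'x')"
```

```text
blank in ledge [-0.01355571  0.02756603] 0.011890247
tool axes in world x [ 0.32  -0.947 -0.   ] y [-0.  0. -1.] z [0.947 0.32  0.   ]
ledge pos [-0.5013 -0.6044] 0.2311 t 0.4 q [-1.28  0.26  1.6  -0.    1.27 -0.04] F [ 0.5  0.2 -0.1]
turn about tool y: [-1.444, 1.698]
shift in present tool axes [-0.4783  0.1112  0.5527]
```

Call:
arm_command(deltas=[[-0.03, 0, 0.0345, 0], [-0.03, 0, 0.0345, 0], [-0.03, 0, 0.0345, 0], [-0.03, 0, 0.0345, 0], [-0.03, 0, 0.0345, 0], [-0.03, 0, 0.0345, 0], [-0.03, 0, 0.0345, 0], [-0.03, 0, 0.0345, 0], [-0.03, 0, 0.0345, 0], [-0.03, 0, 0.0345, 0], [-0.03, 0, 0.0345, 0], [-0.03, 0, 0.0345, 0], [-0.03, 0, 0.0345, 0], [-0.03, 0, 0.0345, 0], [-0.03, 0, 0.0345, 0], [-0.028, 0, 0.0345, 0]], fingers=0.04)

```text
time: 2.4
tool_pos: [0.5867, -0.0085, 0.2315]
tcp_rot: [-1.346, 0.965, -0.966]
wrist_force: [0.7, -0.3, 0.6]
width: 0.464
```

Call:
arm_command(deltas=[[0, 0, 0, -0.18], [0, 0, 0, -0.18], [0, 0, 0, -0.18], [0, 0, 0, -0.18], [0, 0, 0, -0.18], [0, 0, 0, -0.18], [0, 0, 0, -0.18], [0, 0, 0, -0.184], [0, 0, 0, 0]])

```text
time: 3.52
tool_pos: [0.586, -0.01, 0.2314]
tcp_rot: [-1.565, -0.155, 0.155]
wrist_force: [0.4, -0.1, 0.2]
width: 0.468
```

```bash
python3 -c "
from h import *
plan(-.0136,-.06,.12,'x')
for n in ['side','wrist']: cv2.imwrite(f'pics/{n}1.png',read_camera(n)['color'][:,:,::-1])
"
```

```text
tool axes in world x [0.981 0.196 0.   ] y [ 0. -0. -1.] z [-0.196  0.981 -0.   ]
ledge pos [-0.0142 -0.0605] 0.2314 t 3.525 q [-0.06  0.1   1.8  -0.    1.25 -0.26] F [ 0.4 -0.1  0.2]
turn about tool y: [-0.002, 3.14]
shift in present tool axes [0.0005 0.1114 0.0005]
```

View pics/wrist1.png

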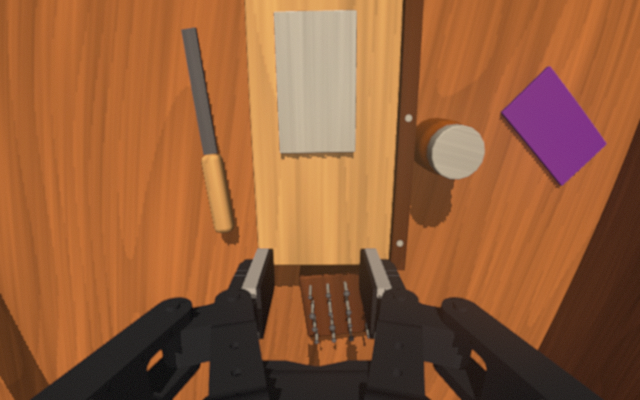

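The wrist view shows both fingers lined up behind the blank's near end at row 152, clear of the strip. Next is a guarded descent.

Call:
arm_command(deltas=[[0, 0.03, 0, 0], [0, 0.03, 0, 0], [0, 0.03, 0, 0], [0, 0.03, 0, 0], [0, 0.02, 0, 0], [0, 0.015, 0, 0], [0, 0.008, 0, 0], [0, 0, 0, 0]])

```text
time: 4.62
tool_pos: [0.586, -0.01, 0.0682]
tcp_rot: [-1.565, -0.156, 0.156]
wrist_force: [1.0, 0.3, -1.0]
width: 0.471
```

Call:
arm_command(deltas=[[0, 0.002, 0, 0], [0, 0.002, 0, 0], [0, 0.001, 0, 0], [0, 0, 0, 0]])

```text
time: 5.12
tool_pos: [0.586, -0.01, 0.0633]
tcp_rot: [-1.565, -0.156, 0.156]
wrist_force: [1.1, 1.1, 0.1]
width: 0.465
```

```bash
python3 -c "
from h import *
plan(-.0136,-.06,.06,'x')
for n in ['side','wrist']: cv2.imwrite(f'pics/{n}2.png',cv2.resize(read_camera(n)['color'][130:290,270:430] if n=='side' else read_camera(n)['color'],None,fx=3.6 if n=='side' else 1,fy=3.6 if n=='side' else 1)[:,:,::-1])
"
```

```text
tool axes in world x [0.98  0.198 0.   ] y [ 0.  0. -1.] z [-0.198  0.98  -0.   ]
ledge pos [-0.0142 -0.0605] 0.0633 t 5.125 q [-0.06  0.26  1.95  0.    0.94 -0.26] F [1.1 1.1 0.1]
turn about tool y: [-0.0, 3.142]
shift in present tool axes [0.0006 0.0033 0.0005]
```

View pics/wrist2.png

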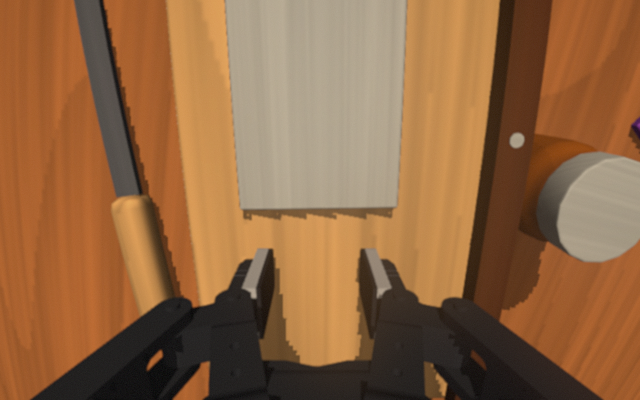

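View pics/side2.png

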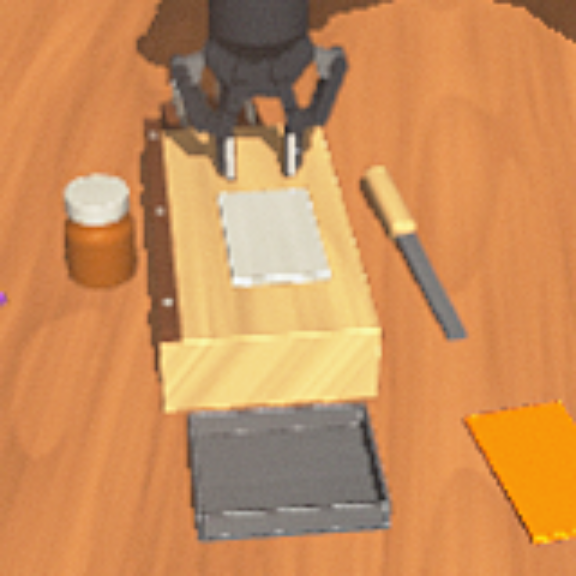

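The fingers are just above the wood, short of the blank's end. I'll feel for the wood.

Call:
arm_command(deltas=[[0, 0.001, 0, 0], [0, 0.001, 0, 0], [0, 0.001, 0, 0], [0, 0, 0, 0]])

```text
time: 5.72
tool_pos: [0.5859, -0.0099, 0.0601]
tcp_rot: [-1.565, -0.156, 0.156]
wrist_force: [0.3, 0.5, 0.6]
width: 0.471
```

Call:
arm_command(deltas=[[0, 0.001, 0, 0], [0, 0.001, 0, 0], [0, 0, 0, 0]])

```text
time: 6.1
tool_pos: [0.5861, -0.01, 0.0585]
tcp_rot: [-1.565, -0.156, 0.156]
wrist_force: [-2.3, -1.0, 2.7]
width: 0.466
```

Call:
arm_command(deltas=[[0, 0.001, 0, 0], [0, 0, 0, 0]])

```text
time: 6.35
tool_pos: [0.5861, -0.0099, 0.0586]
tcp_rot: [-1.565, -0.156, 0.156]
wrist_force: [-4.1, 0.6, 8.3]
width: 0.467
```

Call:
arm_command(deltas=[[0, -0.003, 0, 0], [0, 0, 0.006, 0], [0, 0, 0.006, 0], [0, 0, 0.006, 0], [0, 0, 0.006, 0], [0, 0, 0.006, 0], [0, 0, 0.006, 0], [0, 0, 0.006, 0], [0, 0, 0.006, 0]])

```text
time: 7.48
tool_pos: [0.5764, 0.0375, 0.0603]
tcp_rot: [-1.565, -0.156, 0.156]
wrist_force: [-0.1, -0.2, -1.6]
width: 0.471
```

```bash
python3 -c "
from h import *
plan(-.0136,.059,.06,'x')
cv2.imwrite('pics/wrist3.png',read_camera('wrist')['color'][:,:,::-1])
c=read_camera('top');st,_=masks(c,(270,165,420,245));b,s,a=rect(c,st,.066);print(W2L(b),s,a-YAW,st.sum())
"
```

```text
tool axes in world x [ 0.98   0.198 -0.   ] y [-0. -0. -1.] z [-0.198  0.98  -0.   ]
ledge pos [-0.0142 -0.0121] 0.0603 t 7.475 q [ 0.02  0.25  1.97 -0.    0.93 -0.18] F [-0.1 -0.2 -1.6]
turn about tool y: [0.0, -3.142]
shift in present tool axes [0.0006 0.0003 0.0711]
[0.01801121 0.07085658] [109.26427459716797, 132.134033203125] -1.4660296 994
```

View pics/wrist3.png

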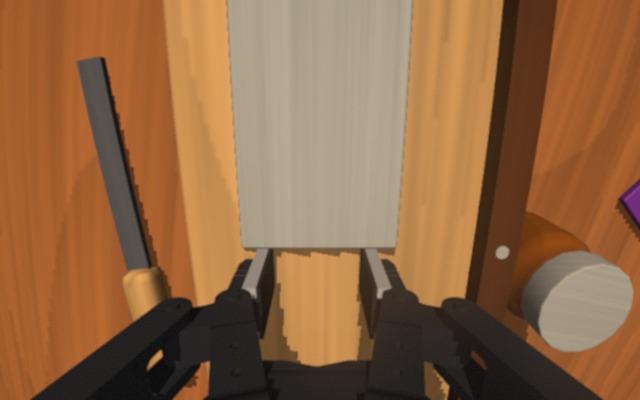

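The wrist view shows the blank's end edge at row 247, level with both fingertips, and still square. I'll measure that edge with the wrist calibration.

```bash
cat >> h.py <<'E'
def wristcam():
    s=sensors.read_state(); c=read_camera('wrist'); T=np.eye(4); T[:3,:3]=cv2.Rodrigues(np.array(s['tcp_rot']))[0]; T[:3,3]=s['tool_pos']
    M=np.linalg.inv(T@np.array(c['T_tool_cam'])); c['R'],c['t']=M[:3,:3],M[:3,3]; return c
def wl(c,px,z): return np.array([W2L(p[:2]) for p in ray(c,px,z)]).round(4)
E
python3 -c "
from h import *
c=wristcam()
print('blank end corners',wl(c,[(244,247),(395,247)],.066))
print('strip front lower edge / ledge front',wl(c,[(482,200),(475,260)],.060),wl(c,[(170,80),(178,160)],.06))
"
```

```text
blank end corners [[-0.0449 -0.0015]
 [ 0.0233 -0.0014]]
strip front lower edge / ledge front [[ 0.0635  0.019 ]
 [ 0.0646 -0.0114]] [[-0.0729  0.0707]
 [-0.0731  0.0372]]
```

The end is at ledge y = −1.5 mm and the pad half-width is about 10.6 mm, so 71 mm remain.

Call:
arm_command(deltas=[[0, 0, 0.006, 0], [0, 0, 0.006, 0], [0, 0, 0.006, 0], [0, 0, 0.006, 0], [0, 0, 0.006, 0], [0, 0, 0.006, 0], [0, 0, 0.006, 0], [0, 0, 0.006, 0], [0, 0, 0.006, 0], [0, 0, 0.006, 0], [0, 0, 0.005, 0], [0, 0, 0.003, 0], [0, 0, 0.002, 0], [0, 0, 0, 0]])

```text
time: 9.38
tool_pos: [0.5626, 0.106, 0.0602]
tcp_rot: [-1.565, -0.156, 0.156]
wrist_force: [0.4, -1.2, -0.0]
width: 0.468
```

```bash
python3 -c "
from h import *
plan(-.0136,.059,.06,'x')
c=wristcam();cv2.imwrite('pics/wrist4.png',c['color'][:,:,::-1])
v=read_camera('side')['color'][130:290,270:430];cv2.imwrite('pics/side4.png',cv2.resize(v,None,fx=3.6,fy=3.6)[:,:,::-1])
"
```

```text
tool axes in world x [ 0.98   0.198 -0.   ] y [-0.  0. -1.] z [-0.198  0.98   0.   ]
ledge pos [-0.0142  0.0578] 0.0602 t 9.375 q [ 0.14  0.24  1.98  0.    0.93 -0.06] F [ 0.4 -1.2 -0. ]
turn about tool y: [-0.0, 3.141]
shift in present tool axes [0.0006 0.0002 0.0012]
```

View pics/wrist4.png

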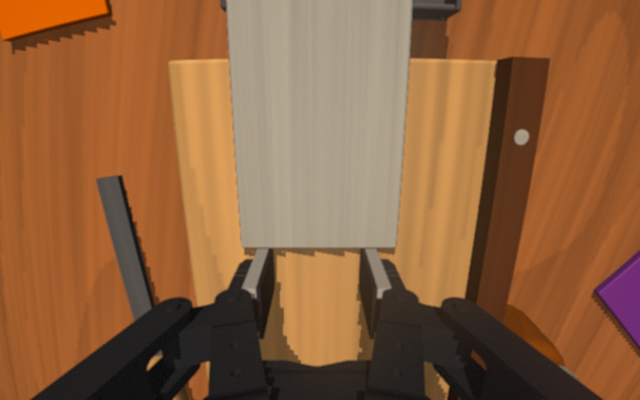

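View pics/side4.png

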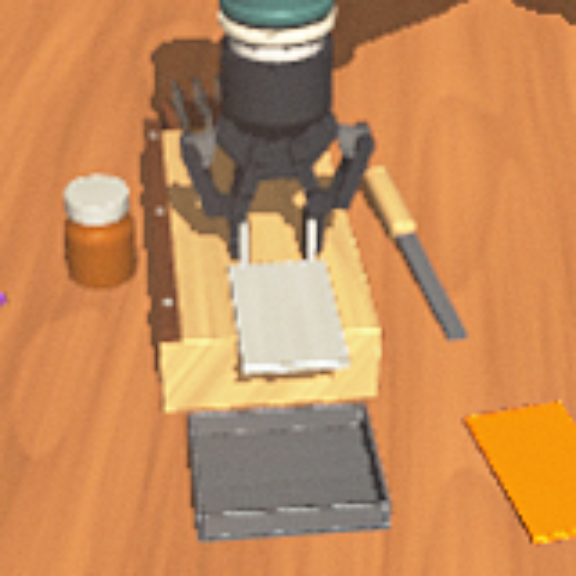

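The blank overhangs the tray end, with the ledge end at row 60 and the blank's near end at row 247 in the wrist view. Side view agrees. I'll measure the overhang against the ledge end directly.

```bash
python3 -c "
from h import *
c=wristcam()
print('blank end',wl(c,[(244,247),(395,247)],.066)); print('ledge end',wl(c,[(200,60),(460,60)],.06))
"
```

```text
blank end [[-0.0451  0.0681]
 [ 0.023   0.0681]]
ledge end [[-0.0597  0.1477]
 [ 0.0461  0.148 ]]
```

The overhang is 79.7 mm short of the 120 mm length, so 40.3 mm. I'll back off, lift and turn 90°, then go to the front side, keeping the same opening so the contact height stays known.

Call:
arm_command(deltas=[[0, 0, -0.01, 0], [0, 0, -0.01, 0], [0, -0.02, 0, 0], [0, -0.03, 0, 0], [0, -0.02, 0, 0], [0, 0, 0, 0.175], [0, 0, 0, 0.175], [0, 0, 0, 0.175], [0, 0, 0, 0.175], [0, 0, 0, 0.175], [0, 0, 0, 0.175], [0, 0, 0, 0.175], [0, 0, 0, 0.175], [0, 0, 0, 0.17], [-0.02, 0, -0.014, 0], [-0.02, 0, -0.014, 0], [-0.02, 0, -0.014, 0], [-0.02, 0, -0.012, 0], [0, 0, 0, 0]])

```text
time: 11.9
tool_pos: [0.4957, 0.1554, 0.1302]
tcp_rot: [-1.299, 1.058, -1.058]
wrist_force: [-0.4, 0.1, 0.0]
width: 0.466
```

```bash
python3 -c "
from h import *
plan(-.068,.118,.0603,'y')
c=wristcam();cv2.imwrite('pics/wrist5.png',c['color'][:,:,::-1])
"
```

```text
tool axes in world x [ 0.202 -0.979 -0.   ] y [-0.001  0.    -1.   ] z [ 0.979  0.202 -0.001]
ledge pos [-0.07    0.1195] 0.1302 t 11.9 q [0.26 0.06 2.04 0.   1.05 1.62] F [-0.4  0.1  0. ]
turn about tool y: [-3.137, 0.005]
shift in present tool axes [0.0015 0.0699 0.002 ]
```

View pics/wrist5.png

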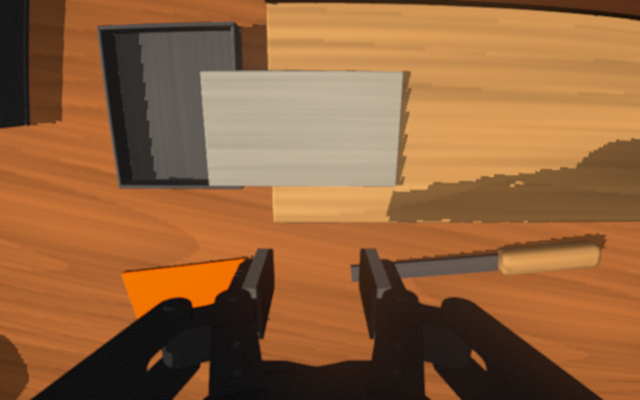

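The wrist view shows both fingers in front of the blank's long side (row 186). The file lies lower and is clear of them. Descend and push.

Call:
arm_command(deltas=[[0.001, 0, 0, 0.005], [0, 0.03, 0, 0], [0, 0.02, 0, 0], [0, 0.014, 0, 0], [0, 0.006, 0, 0], [0, 0, 0, 0]])

```text
time: 12.7
tool_pos: [0.4982, 0.1527, 0.0602]
tcp_rot: [-1.295, 1.065, -1.065]
wrist_force: [0.5, -0.3, 0.2]
width: 0.472
```

Call:
arm_command(deltas=[[0, 0, 0.006, 0], [0, 0, 0.006, 0], [0, 0, 0.006, 0], [0, 0, 0.006, 0], [0, 0, 0.006, 0], [0, 0, 0.006, 0], [0, 0, 0.006, 0], [0, 0, 0.002, 0], [0, 0, 0, 0]])

```text
time: 13.82
tool_pos: [0.5418, 0.1614, 0.0603]
tcp_rot: [-1.294, 1.064, -1.065]
wrist_force: [-0.2, -0.3, 0.5]
width: 0.467
```

```bash
python3 -c "
from h import *
plan(-.0206,.118,.0603,'y')
c=wristcam();cv2.imwrite('pics/wrist6.png',c['color'][:,:,::-1])
"
```

```text
tool axes in world x [ 0.194 -0.981  0.   ] y [ 0.001  0.    -1.   ] z [0.981 0.194 0.001]
ledge pos [-0.0237  0.1162] 0.0603 t 13.825 q [ 0.25  0.22  1.99 -0.    0.92  1.62] F [-0.2 -0.3  0.5]
turn about tool y: [3.137, -0.004]
shift in present tool axes [-0.0018 -0.      0.0031]
```

View pics/wrist6.png

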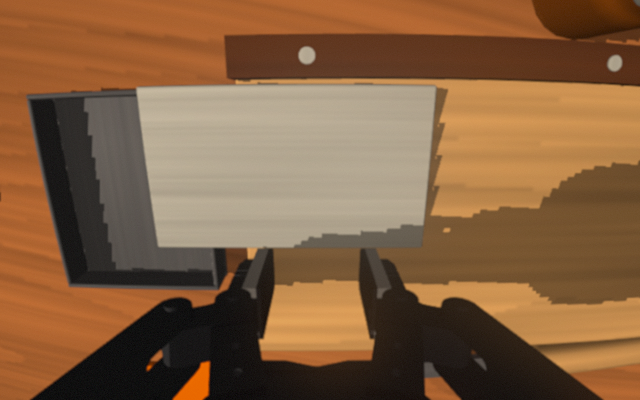

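The blank's back edge (row 86) is almost at the strip (row 80) and nearly parallel to it. I'll creep forward in 1 mm steps, watching the force.

Call:
arm_command(deltas=[[0, 0, 0.001, 0], [0, 0, 0.001, 0], [0, 0, 0.001, 0], [0, 0, 0, 0]])

```text
time: 14.38
tool_pos: [0.5438, 0.1618, 0.0602]
tcp_rot: [-1.296, 1.065, -1.064]
wrist_force: [-2.5, 0.4, 1.8]
width: 0.469
```

Call:
arm_command(deltas=[[0, 0, 0.001, 0], [0, 0, 0, 0]])

```text
time: 14.62
tool_pos: [0.5439, 0.1619, 0.0601]
tcp_rot: [-1.297, 1.066, -1.063]
wrist_force: [-4.6, -0.6, 4.3]
width: 0.469
```

Call:
arm_command(deltas=[[0, 0, 0.001, 0], [0, 0, 0, 0]])

```text
time: 14.88
tool_pos: [0.544, 0.1619, 0.0599]
tcp_rot: [-1.299, 1.068, -1.063]
wrist_force: [-8.0, -2.4, 5.1]
width: 0.472
```

The arm stopped advancing and the force rose to 8 N, so it's at the strip. I'll back off and check.

Call:
arm_command(deltas=[[0, 0, -0.005, 0], [0, 0, -0.012, 0], [0, 0, -0.012, 0], [0, -0.03, 0, 0], [0, -0.03, 0, 0], [0, -0.03, -0.03, 0], [0, 0, -0.05, 0], [0, 0, 0, 0]])

```text
time: 15.88
tool_pos: [0.4349, 0.1403, 0.1493]
tcp_rot: [-1.297, 1.066, -1.063]
wrist_force: [0.1, 0.4, 0.5]
width: 0.47
```

```bash
python3 - <<'E'
from h import *
s=sensors.read_state(); print(s['tool_pos'],s['time'])
c=wristcam();cv2.imwrite('pics/wrist7.png',c['color'][:,:,::-1])
c=read_camera('top');cv2.imwrite('pics/top7.png',cv2.resize(c['color'][130:280,230:470],None,fx=3.3,fy=3.3,interpolation=cv2.INTER_CUBIC)[:,:,::-1])
E
```

```text
[0.43493745 0.1403334  0.14929593] 15.875
```

View pics/wrist7.png

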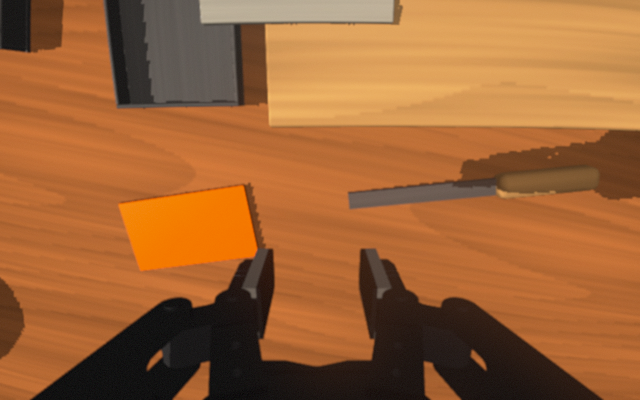

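View pics/top7.png

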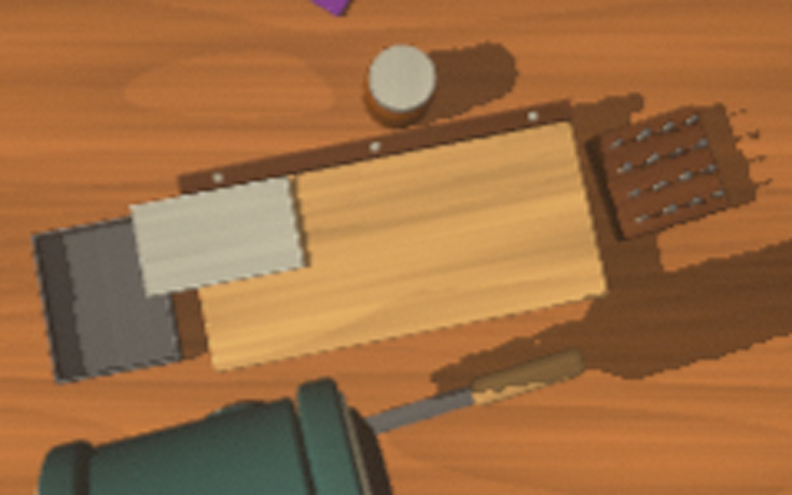

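The blank lies against the strip in the top crop ((130,207) to (305,268)), overhanging the left end, and the bystanders look unmoved. I'll take final numbers.

```bash
python3 - <<'E'
from h import *
c=read_camera('top');st,_=masks(c,(266,165,420,245));b,s,a=rect(c,st,.066);print('top',W2L(b).round(4),s,a-YAW)
f=lambda L:np.array(L)/3.3+[230,130]
print(wl(c,f([(130,207),(293,178),(306,267),(147,296)]),.066))
print('tray',ray(c,f([(35,235),(60,382)]),.022).round(3),'(same pixels as at start)')
a0=cv2.imread('pics/top0.png')[:,:,::-1].astype(int)
d=np.abs(a0-c['color']).sum(2)>90
for n,(x0,y0,x1,y1) in dict(tray=(238,192,268,248),jar=(338,140,366,170),bur=(408,160,460,205),fileh=(320,232,415,268)).items(): print(n,d[y0:y1,x0:x1].sum())
v=read_camera('side');cv2.imwrite('pics/side7.png',cv2.resize(v['color'][130:290,270:450],None,fx=3.3,fy=3.3,interpolation=cv2.INTER_CUBIC)[:,:,::-1])
E
```

```text
top [0.0247 0.1286] [70.66844177246094, 121.55323028564453] 0.0064259022
[[ 0.0577  0.1876]
 [ 0.0558  0.0631]
 [-0.0118  0.0662]
 [-0.0105  0.1868]]
tray [[0.59  0.329 0.022]
 [0.475 0.306 0.022]] (same pixels as at start)
tray 0
jar 0
bur 0
fileh 851
```

View pics/side7.png

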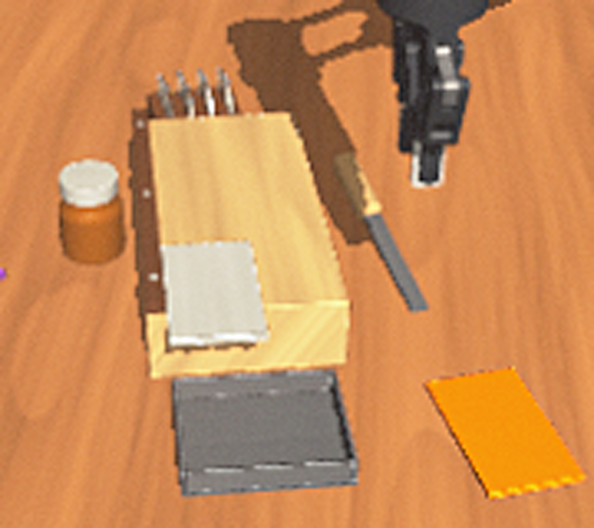

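The blank is at (24.7, 128.6) mm in the ledge frame, turned 0.006 rad. The file's pixel difference comes from the arm's shadow and occlusion: its tip and handle have the same pixels in the side crop as at the start.

```bash
python3 -c "
from workcell import job; print(job.finish_job())"
```

```text
the job is handed in; nothing more can be done
None
```

I pushed the steel blank along the ledge with two half-open fingers until it overhung the small tray's (+y) end. Then I pushed its long side against the back strip until the arm stopped advancing, at about 8 N. I backed the arm away and handed the job in at about 16 s, and no verdict was reported.

- **Position:** the last top view put the blank's centre at x = 24.7 mm and y = 128.6 mm in the ledge frame, turned 0.006 rad. That is an overhang of about 39 mm; the wrist view before the final push gave 40.3 mm.
- **Flatness:** the side view shows the blank lying flat on the ledge.
- **Bystanders:** the tray, jar and bur stand showed no pixel change from the start. The pixel check on the file was not clean because the arm and its shadow covered part of it. In the side view its tip and handle are at the same pixels as at the start.

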